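# Set the turret depth stop of the eyelet press

### The arm

A 7-joint arm with a two-finger parallel gripper is mounted at the origin on the work surface. World frame = base frame: x ahead of the robot, y to its left, z up, the work surface at z = 0. Lengths are in m, angles in rad, forces in N, time in s.
With the tool pointing down it reaches from about 0.4 to 0.85 m from the base axis. Payload 4.5 kg.
Tool frame: the origin (TCP) lies midway between the tips of the shut fingers; the grasp point (between the pads) lies 19 mm behind it; y points along the fingers, z is the direction in which the jaws open and shut, and the axes are right-handed (so a half turn about y gives the same grasp; the last joint's range is limited). The gripper opens to 85 mm and grips with 20 to 120 N. Pads are 22 mm wide; open, the fingers measure 114 mm over their backs; the gripper's body (76 mm by 85 mm) begins 54 mm behind the grasp point. The pads swing forward as they close: fully open they stand 13 mm farther back than shut.
Start: joints at [1.286, 0.689, -0.195, 1.565, 0.157, 0.902, -0.215], TCP at [0.196, -0.594, 0.231] pointing down, gripper open.
Joint ranges: [-3.01, 3.01], [-0.46, 2.08], [-1.47, 1.51], [0.13, 2.56], [-1, 4.14], [0.04, 2.09], [-2.66, 2.66]. Speed limits (rad/s): [2.57, 2.57, 3.14, 3.14, 3.14, 3.14, 3.14].

### API

Orientations are given as a 3x3 rotation matrix whose columns are the frame's x, y, z axes.
In Python, from rig import ctrl gives the robot as it stands. Calls block until the motion is done:
- ctrl.move_ptp(position, orientation): joint-space move of the TCP to a pose.
- ctrl.servo_line(position, attitude=None, feed=0.15): straight line of the TCP; attitude=None keeps the orientation; feed is the mean speed in m/s.
- ctrl.move_j(angles): joint-space move.
- ctrl.command_gripper(opening, squeeze=None): finger opening in m; squeeze is the grip in N (None keeps the last); returns when the fingers have stopped.
- ctrl.pause(seconds).
- ctrl.solve_ik(position, orientation): joint angles nearest the present ones, or None.
- ctrl.read_camera(name): name is "scene" or "top" or "wrist"; returns the picture (384x512x3 uint8, red, green, blue); there is no depth.
- ctrl.get_calibration(name): a dict with "K" (3x3 intrinsics, pixels), "distortion" ([k1, k2, p1, p2, k3] as OpenCV has them; the pictures are not rectified), "pose" (4x4, takes a point from camera to world coordinates); the wrist camera has in their place "T_tool_cam" (4x4, takes a point from camera to tool coordinates, whose origin is the TCP and whose axes are the tool frame's). Camera axes: x right, y down, z forward; pixel columns grow to the right and rows downward; lengths in m; the calibration is good to about 2 mm. A picture is of the moment at which its call begins: read the wrist's pose just before it. get_calibration takes no time and is no camera call.
A pose or a line that the arm cannot do raises ctrl.Unreachable and nothing moves.
- ctrl.finish_job(): hands the job in, once; it reports no verdict.
Readings, each from a call of its own:
- ctrl.current_time(): time.
- ctrl.current_joint_positions(): joint angles.
- ctrl.current_joint_velocities(): joint speeds.
- ctrl.current_effort(): joint torques, N m.
- ctrl.current_eef_pos(): TCP position.
- ctrl.current_ee_rot(): TCP orientation.
- ctrl.current_force(): force on the tool from outside, world axes, zero at the start.
- ctrl.current_wrist_torque(): the same for the moment, N m.
- ctrl.current_finger_gap(): finger opening in m.
Only numpy, scipy, OpenCV 4.12 (cv2) and the standard library are available. Lean on these libraries where they do the work, as an engineer would, in place of code of your own. Each camera call takes 0.05 s, during which the arm holds its last target. There are 200 camera calls.

### The job

Set the eyelet press to its deepest stop: pull the black knurled turret knob up, turn it anticlockwise (seen from above) one notch and let it snap down into the middle notch with your hand off it; then take a fresh hold, pull and turn it on to the last notch in the same way, so that the shortest stop screw stands under the depth rod. Then push the depth rod down until it bottoms on that screw and its dark ring meets the top of the guide. Leave rod and turret so, and leave the other things on the bench where they are.

Things in the scene. Friction and masses are not known exactly. Their poses are not given: they have to be found in the camera images.
- press: grey cast bed of the eyelet press, bolted to the bench: plate 185 x 245 mm, 14 mm thick (x -85..100, y -86..158 mm from the origin). Origin: on the vertical turret axis, at the bench top; z up; +x points from the turret axis to the depth rod. In its middle an aluminium turret disc 108 mm across, the knob above it. At y = 122 mm a low anvil, 50 mm high.
- gate (a point): middle notch of the steel gate, at its top edge (67 mm from the axis, 33 mm up). The gate is an arc round the -x side of the turret, radius 60 to 74 mm, with three radial notches 10 mm wide, 120 (first), 180 (middle) and 240 (last) degrees anticlockwise from the press's +x. Fixed.
- knob (a point): centre of the turret knob: black knurled upright cylinder, 30 mm in diameter, 30 mm tall (15 mm above and below this point), 91 mm above the bench when home, on a stem 18 mm thick. Rises with the turret; z up along the axis. Free room beside it is 32 mm from the axis at the guide: hold it on the press's +y and -y sides, within about 45 degrees.
- turret_disc (a point): centre of the disc's top, 24 mm up when home; turns and rises with it; +x points to the tallest stop screw. Three upright stop screws (15 mm thick, 42 mm from the axis) stand on it at 0, -60 and -120 degrees: tops 48, 40 and 32 mm above the bench when home. At +120 degrees a steel tooth, 8 mm thick with a rounded underside, lies in a notch of the gate.
- lift (a joint): how far the sprung turret is pulled up, m: 0 = home (tooth right down in a notch), 0.014 = end of travel. The tooth clears the gate above 0.008, and reads 0.008 when it rests on the gate between notches. Spring and weight pull down about 8.5 N at home, 11 N when pulled up; let go over a notch (within 3 degrees) it snaps down by itself.
- turret (a joint): turn of the turret about the press's z axis, rad, anticlockwise from above positive: 0 = first notch (tallest screw under the rod; it starts here), 1.047 = middle notch, 2.094 = last notch (shortest screw under the rod). Tooth play in a notch 0.02 rad; end stops -0.12 and 2.22; turning takes 0.06 N m. The worn knob has 0.24 rad of free play on its stem before it drives the turret, and starts 0.09 to 0.24 short of driving it.
- rod (a joint): how far the depth rod is pushed down, m: 0 = fully up; it starts between 0 and 0.005. It bottoms at 0.038 on the shortest screw, 0.030 on the middle one and 0.022 on the tallest. It stays where it is left (friction 2.5 N).
- rod_top (a point): top centre of the depth rod: upright steel rod 9 mm thick with a round head 18 mm across, 8 mm thick. 134 mm above the bench when fully up, 96 mm when bottomed on the shortest screw. The lower edge of its dark ring, 12 mm below this point, is then level with the guide's top. The knob's side is 27 mm away, its top at 106 mm.
- guide_top (a point): centre of the top face of the guide arm through which the rod slides: 84 mm above the bench, 42 mm from the turret axis along the press's +x, 12 mm thick, 22 mm wide, reaching to 32 mm from the axis, so that no finger passes it while holding the knob. Behind it, at 62 to 86 mm, a column 34 mm wide, 85 mm high. Fixed.
- spool: bystander: black thread spool with grey thread, 48 mm across, 58 mm high, standing; origin under its centre
- die: bystander: small stepped steel die, 24 mm across, 26 mm high, standing on the press plate; origin under its centre
- awl: bystander: awl lying in front of the press, wooden handle 24 mm thick and 75 mm long to -x of its origin, blade 75 mm to +x; origin at the ferrule, on the bench
- tin: bystander: open aluminium cup, 60 mm across, 28 mm high; origin under its centre
- mug: bystander: blue mug 80 mm across, 90 mm high; origin under its centre
- ruler: bystander: steel ruler 220 x 34 x 4 mm on the green cutting mat; origin under its centre

How it is judged:
On the way, in this order (a step that is already met when the one before it is completed fails the run):
1. the turret has snapped down into the middle notch and the hand is off it (value of joint turret between 0.987 and 1.107 rad and value of joint lift below 0.002 m and contact force between the fingers and anything else below 0.3 N), for 0.2 s.
2. the turret has snapped down into the last notch and the hand is off it, the rod still up (value of joint turret between 2.034 and 2.154 rad and value of joint lift below 0.002 m and contact force between the fingers and anything else below 0.3 N and value of joint rod below 0.02 m), for 0.2 s.
At the end, for the whole second after the job is handed in: The turret is home in the last notch (within 0.06 rad, less than 2 mm lifted), and the rod is pushed down to within 1.7 mm of bottoming on the shortest screw (value of joint turret between 2.034 and 2.154 rad and value of joint lift below 0.002 m and value of joint rod between 0.0363 and 0.0397 m); the robot touches nothing.
It fails at once if a bystander is moved more than 20 mm (distance of any of spool, die, awl, tin, mug, ruler from where it was at the start of the episode above 0.02 m).
It also fails if it takes over 48 s, if anything falls off the work surface, if the arm or the gripper's body presses on something with over 40 N, if the wrist force passes 120 N, or if a joint passes its speed limit or range.

## Working session

There is one attempt and no reset: what is moved stays moved. The work goes in short steps, each a Python script; the robot and the scene stay as the last script left them, time stands still between calls to the robot, and variables do not carry over. Pictures are saved under pics/ and viewed, about 8 in all and at most 12, crops included, and the job is handed in when it is done.

```bash
mkdir -p pics; ls; python3 - <<'E'
from rig import ctrl
import cv2,numpy as np
for n in ("scene","top"):
    im=ctrl.read_camera(n); cv2.imwrite(f"pics/{n}0.png",im[:,:,::-1])
    c=ctrl.get_calibration(n); np.set_printoptions(precision=4,suppress=True); print(n,c)
w=ctrl.get_calibration("wrist");print(w)
print(ctrl.current_time(),ctrl.current_ee_rot())
a=cv2.imread("pics/top0.png");cv2.imwrite("pics/top0x.png",cv2.resize(a,(800,600),interpolation=cv2.INTER_CUBIC))
a=cv2.imread("pics/scene0.png");cv2.imwrite("pics/scene0x.png",cv2.resize(a,(800,600),interpolation=cv2.INTER_CUBIC))
E
```

```text
pics
scene {'K': array([[452.7845,   0.    , 251.9875],
       [  0.    , 452.7845, 187.2546],
       [  0.    ,   0.    ,   1.    ]]), 'distortion': array([-0.0914,  0.    ,  0.    ,  0.    ,  0.    ]), 'pose': array([[ 0.7151,  0.5428, -0.4405,  1.1975],
       [ 0.699 , -0.5588,  0.4462, -0.5742],
       [-0.0039, -0.627 , -0.779 ,  1.1895],
       [ 0.    ,  0.    ,  0.    ,  1.    ]])}
top {'K': array([[486.2607,   0.    , 262.4872],
       [  0.    , 486.2607, 185.1059],
       [  0.    ,   0.    ,   1.    ]]), 'distortion': array([-0.1562,  0.    ,  0.    ,  0.    ,  0.    ]), 'pose': array([[-0.0275, -0.9889,  0.1462,  0.3518],
       [-0.9996,  0.0263, -0.0105,  0.0589],
       [ 0.0066, -0.1465, -0.9892,  1.5386],
       [ 0.    ,  0.    ,  0.    ,  1.    ]])}
{'K': array([[309.5014,   0.    , 252.1401],
       [  0.    , 309.5014, 188.8838],
       [  0.    ,   0.    ,   1.    ]]), 'distortion': array([-0.0416,  0.    ,  0.    ,  0.    ,  0.    ]), 'T_tool_cam': array([[-0.0009,  0.9452,  0.3266, -0.0845],
       [-0.0009, -0.3266,  0.9452, -0.1419],
       [ 1.    ,  0.0006,  0.0011, -0.0004],
       [ 0.    ,  0.    ,  0.    ,  1.    ]])}
0.1 [[-0.9496 -0.0006  0.3135]
 [-0.3135  0.0016 -0.9496]
 [ 0.0001 -1.     -0.0017]]
```

View pics/top0x.png

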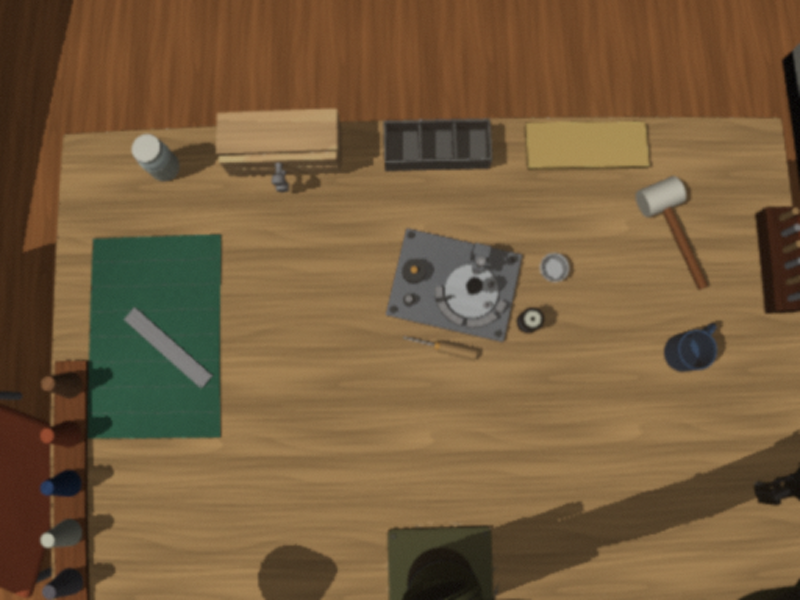

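View pics/scene0x.png

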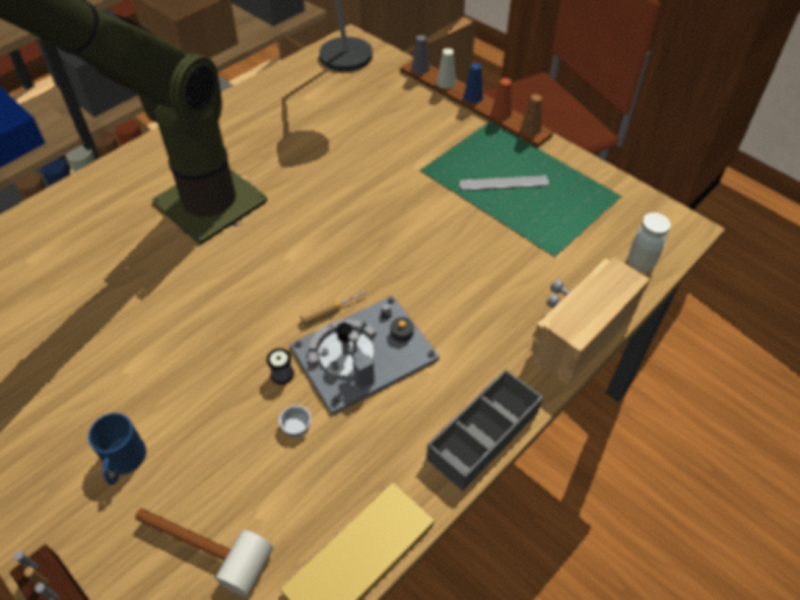

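The top view shows the press plate with corners at about (405,230), (523,253), (505,340) and (387,314), and the knob at (474,286). The spool is at (530,320), the tin at (555,267) and the awl at (445,347). I'll get a rough pose from the corners, then move the wrist camera over the press.

```bash
cat > h.py <<'E'
import numpy as np,cv2
from rig import ctrl
np.set_printoptions(precision=4,suppress=True)
def R(phi):
    c,s=np.cos(phi),np.sin(phi)
    return np.array([[s,0,c],[-c,0,s],[0,-1,0.]])
def ray(px,z,c,T):
    p=cv2.undistortPoints(np.array(px,float).reshape(-1,1,2),c["K"],c["distortion"])[:,0]
    d=np.c_[p,np.ones(len(p))]@T[:3,:3].T; o=T[:3,3]
    return o+d*((np.asarray(z)-o[2])/d[:,2])[:,None]
def proj(P,c,T):
    Ti=np.linalg.inv(T); r,_=cv2.Rodrigues(Ti[:3,:3])
    return cv2.projectPoints(np.array(P,float).reshape(-1,1,3),r,Ti[:3,3],c["K"],c["distortion"])[0][:,0]
def toolT():
    T=np.eye(4);T[:3,:3]=ctrl.current_ee_rot();T[:3,3]=ctrl.current_eef_pos();return T
def wristT(): return toolT()@ctrl.get_calibration("wrist")["T_tool_cam"]
# model: press pts -> world
def press(P,x,y,psi):
    P=np.atleast_2d(np.array(P,float));c,s=np.cos(psi),np.sin(psi)
    return np.c_[x+c*P[:,0]-s*P[:,1],y+s*P[:,0]+c*P[:,1],P[:,2]]
CORN=np.array([[.1,.158,.014],[.1,-.086,.014],[-.085,-.086,.014],[-.085,.158,.014]])
E
python3 - <<'E'
from h import *
from scipy.optimize import least_squares
c=ctrl.get_calibration("top")
px=np.array([[405,230],[523,253],[505,340],[387,314],[474,286]])*.64
P=np.r_[CORN,[[0,0,.106]]]
f=lambda q:(proj(press(P,*q),c,c["pose"])-px).ravel()
r=least_squares(f,[.5,-.05,0]);q=r.x;print(q,r.fun)
psi=q[2]
for s in(0,1):
  for d in(-45,-40,0,40,45):
    phi=psi+np.pi/2+np.pi*s+np.radians(d)
    for z in (.075,.22): print(s,d,z,ctrl.solve_ik([q[0],q[1],z],R(phi)))
E
```

```text
[ 0.5693 -0.0814 -0.2382] [ 0.3836 -1.0294 -0.7511  0.0195 -0.2168  0.7128 -0.4173  1.2386  0.9416
 -0.9282]
0 -45 0.075 [ 0.3396  0.8886 -0.4857  1.8261  0.6925  0.6034 -0.0338]
0 -45 0.22 [ 0.4244  0.6958 -0.6306  1.7191  0.5057  0.8951  0.1275]
0 -40 0.075 [ 0.3514  0.8928 -0.5072  1.8255  0.7152  0.6149  0.0334]
0 -40 0.22 [ 0.4368  0.7011 -0.6541  1.7184  0.5232  0.9036  0.1985]
0 0 0.075 [ 0.4286  0.927  -0.6529  1.8213  0.8533  0.7009  0.6116]
0 0 0.22 [ 0.5277  0.7504 -0.8366  1.7137  0.6552  0.9807  0.7752]
0 40 0.075 [ 0.6742  1.1865 -1.2585  1.8085  1.2458  1.1971  1.0196]
0 40 0.22 [ 0.6858  0.9238 -1.2551  1.706   0.9314  1.238   1.2283]
0 45 0.075 [ 0.6742  1.1865 -1.2585  1.8085  1.2458  1.1971  1.1068]
0 45 0.22 [ 0.6858  0.9238 -1.2551  1.706   0.9314  1.238   1.3155]
1 -45 0.075 [-0.0782  0.8696  0.2451  1.849  -0.4186  0.4736 -2.1358]
1 -45 0.22 [-0.0992  0.6508  0.2756  1.7476 -0.2376  0.776  -2.3011]
1 -40 0.075 [-0.0653  0.8666  0.222   1.8483 -0.3809  0.4683 -2.0842]
1 -40 0.22 [-0.0838  0.6478  0.2487  1.7467 -0.2142  0.7736 -2.2368]
1 0 0.075 [ 0.0261  0.8522  0.0618  1.8434 -0.1072  0.4493 -1.6456]
1 0 0.22 [ 0.0444  0.6337  0.0294  1.7398 -0.025   0.7685 -1.7229]
1 40 0.075 [ 0.113   0.849  -0.0882  1.8386  0.1494  0.4604 -1.1903]
1 40 0.22 [ 0.164   0.6359 -0.1723  1.7332  0.1446  0.7848 -1.1886]
1 45 0.075 [ 0.1242  0.8493 -0.1075  1.838   0.1811  0.4638 -1.1329]
1 45 0.22 [ 0.1785  0.6372 -0.1968  1.7324  0.1648  0.7881 -1.1208]
```

```bash
python3 - <<'E'
from h import *
q=[.5693,-.0814,-.2382]
ctrl.move_ptp([q[0],q[1],.22],R(q[2]+np.pi/2-np.radians(40)))
T=wristT();np.save("T1.npy",T)
im=ctrl.read_camera("wrist")[:,:,::-1];cv2.imwrite("pics/w1.png",im)
a=cv2.resize(im,(800,600),interpolation=cv2.INTER_CUBIC);cv2.imwrite("pics/w1x.png",a)
print(ctrl.current_time(),ctrl.current_eef_pos(),ctrl.current_joint_positions(),ctrl.current_wrist_torque(),ctrl.current_force())
c=ctrl.get_calibration("wrist")
P=press(np.r_[CORN,[[0,0,.106],[.042,0,.134],[.042,0,.084],[-.067,0,.033]]],*q)
print(proj(P,c,T)*1.5625)
E
```

```text
2.4167 [ 0.5691 -0.083   0.2199] [ 0.4383  0.7011 -0.6527  1.7184  0.5232  0.9037  0.1986] [-0.0242  0.0386  0.0144] [ 0.2727 -0.4852 -0.4807]
[[649.8835 213.85  ]
 [393.5813 403.0065]
 [231.051  234.5539]
 [499.759   -8.7626]
 [395.7192 285.9817]
 [447.4265 360.8982]
 [439.1112 324.1478]
 [330.7088 178.7928]]
```

View pics/w1x.png

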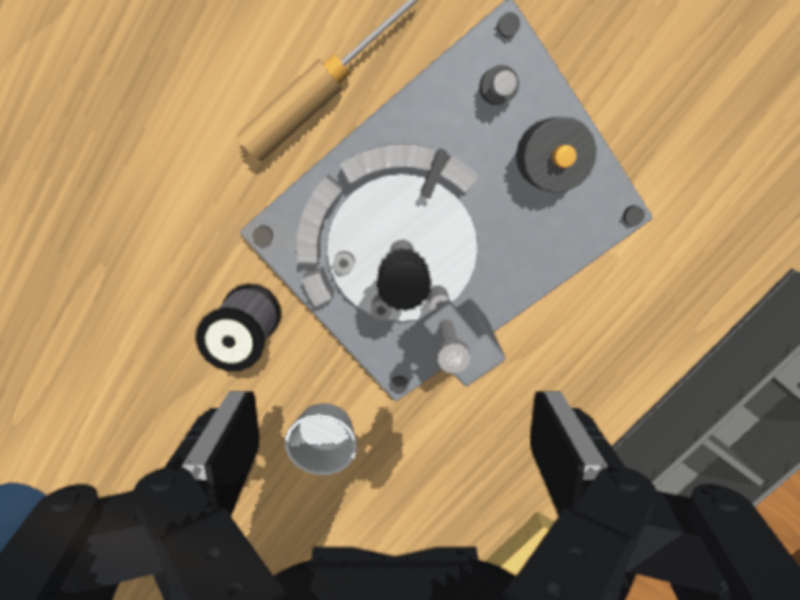

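```bash
python3 - <<'E'
from h import *
from scipy.optimize import least_squares
c=ctrl.get_calibration("wrist");T=np.load("T1.npy")
P=np.r_[CORN[:3],[[0,0,.106],[.042,0,.132]]]
px=np.array([[651,215],[393,400],[241,233],[404,283],[454,357]])/1.5625
f=lambda q:(proj(press(P,*q),c,T)-px).ravel()
r=least_squares(f,[.57,-.08,-.24]);q=r.x;print(q,r.fun*1.5625)
f2=lambda q:np.r_[f(q[:3])]
a=cv2.resize(cv2.imread("pics/w1.png"),(1536,1152),interpolation=cv2.INTER_CUBIC)
t=np.linspace(0,2*np.pi,60)
def draw(Pp,col):
    cv2.polylines(a,[np.int32(proj(press(Pp,*q),c,T)*3*8)],True,col,1,cv2.LINE_AA,3)
circ=lambda x,y,z,rr:np.c_[x+rr*np.cos(t),y+rr*np.sin(t),0*t+z]
draw(circ(0,0,.106,.015),(0,255,0));draw(circ(0,0,.024,.054),(0,0,255));draw(circ(.042,0,.132,.009),(255,0,0));draw(CORN,(0,255,255))
for an in(120,180,240):
    u=np.radians(an);e=np.array([np.cos(u),np.sin(u),0]);n=np.array([-e[1],e[0],0])
    draw([e*.060+n*.005+[0,0,.033],e*.074+n*.005+[0,0,.033],e*.074-n*.005+[0,0,.033],e*.060-n*.005+[0,0,.033]],(255,0,255))
cv2.imwrite("pics/w1c.png",a[200:800,420:1220])
E
```

```text
[ 0.5717 -0.0781 -0.2515] [ 4.2563  0.5078  3.1792  1.6352 -4.9078 -2.3317 -1.2653  0.7963 -0.3318
  0.5894]
```

View pics/w1c.png

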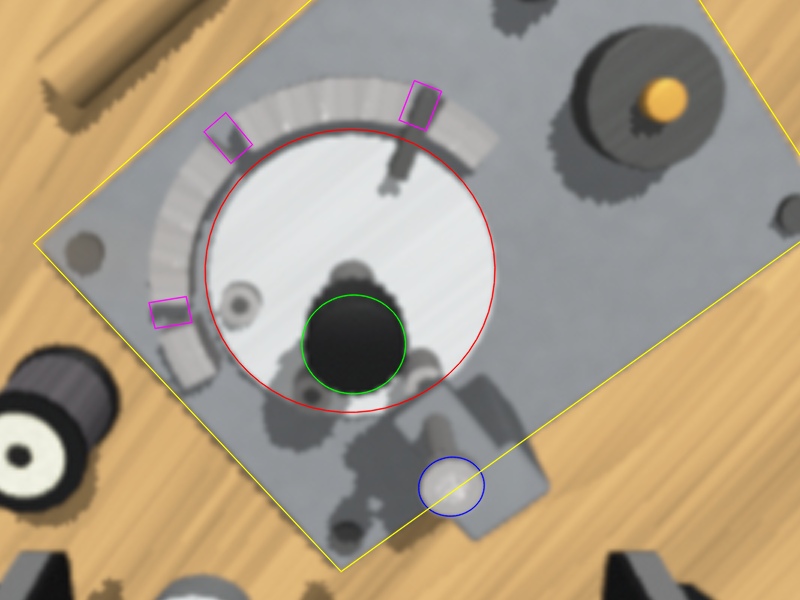

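The overlay fits the knob, rod and notches to about 1.5 mm. Next I descend, grip, and turn while the turret is home to find where the free play ends.

```bash
cat >> h.py <<'E'
Q=np.array([.5717,-.0781,-.2515])
phi=lambda d:Q[2]+np.pi/2+np.radians(d)
def st(tag=""):
    print(tag,"t",round(ctrl.current_time(),2),"p",ctrl.current_eef_pos(),"F",np.round(ctrl.current_force(),2),"M",np.round(ctrl.current_wrist_torque(),3),"gap",round(ctrl.current_finger_gap(),4))
E
python3 - <<'E'
from h import *
ctrl.command_gripper(.05,40)
ctrl.servo_line([Q[0],Q[1],.14],R(phi(-40)),feed=.2)
ctrl.servo_line([Q[0],Q[1],.073],R(phi(-40)),feed=.1);st("down")
ctrl.command_gripper(0.02,40);st("grip")
for d in (-38,-36,-34,-32):
    ctrl.servo_line([Q[0],Q[1],.073],R(phi(d)));st(d)
print(ctrl.current_joint_positions())
E
```

```text
down t 4.22 p [ 0.5722 -0.078   0.0735] F [ 1.31 -0.16  0.17] M [-0.017  0.008 -0.028] gap 0.0496
grip t 4.53 p [ 0.5722 -0.0782  0.0739] F [-1.38  0.72  4.92] M [-0.073  0.233 -0.035] gap 0.0286
-38 t 4.78 p [ 0.5722 -0.0782  0.0739] F [-0.45  0.31  6.77] M [-0.049  0.249  0.007] gap 0.0289
-36 t 5.03 p [ 0.5721 -0.0783  0.0739] F [-0.98  0.15  5.94] M [-0.094  0.246  0.013] gap 0.0289
-34 t 5.28 p [ 0.5721 -0.0783  0.0738] F [-1.35 -0.74  5.94] M [-0.157  0.317 -0.022] gap 0.0288
-32 t 5.53 p [ 0.5721 -0.0783  0.0739] F [-1.26  0.53  6.06] M [-0.095  0.234 -0.091] gap 0.0288
[ 0.3594  0.9018 -0.5339  1.8191  0.7438  0.631   0.1298]
```

```bash
python3 - <<'E'
from h import *
for d in np.arange(-31,-22,1):
    ctrl.servo_line([Q[0],Q[1],.073],R(phi(d)));m=ctrl.current_wrist_torque()[2];print(d,round(m,3))
    if abs(m)>.35: break
st()
E
```

```text
-31 -0.5
 t 5.78 p [ 0.5722 -0.0783  0.0739] F [-1.49 -0.07  5.93] M [-0.096  0.258 -0.5  ] gap 0.0291
```

```bash
cat >> h.py <<'E'
def at(d,z,feed=.15): ctrl.servo_line([Q[0],Q[1],z],R(phi(d)),feed=feed)
E
python3 - <<'E'
from h import *
ctrl.command_gripper(0.02,70);st("grip")
at(-32,.073);st("back")
at(-32,.0845,.05);st("lift")
for d in (-20,-5,10,20,27.5): at(d,.0845);st(d)
at(27.5,.079,.03);st("lower"); at(27.5,.076,.03);st("lower2")
E
```

```text
grip t 6.0 p [ 0.5722 -0.0783  0.0739] F [-1.3  -0.52  7.29] M [-0.063  0.342 -0.517] gap 0.0284
back t 6.25 p [ 0.5721 -0.0783  0.0739] F [-0.64  0.07  7.07] M [-0.137  0.372 -0.222] gap 0.0284
lift t 6.63 p [ 0.5717 -0.0783  0.0841] F [  3.04  -0.03 -11.04] M [ 0.05  -0.76  -0.025] gap 0.0284
-20 t 6.99 p [ 0.5715 -0.0784  0.0839] F [  2.19  -1.44 -12.13] M [-0.024 -0.788  0.07 ] gap 0.0281
-5 t 7.4 p [ 0.5713 -0.0787  0.0842] F [  1.95  -1.44 -10.95] M [-0.224 -0.569  0.081] gap 0.0281
10 t 7.81 p [ 0.5712 -0.079   0.0843] F [  2.6   -2.06 -11.9 ] M [-0.511 -0.46   0.04 ] gap 0.0283
20 t 8.13 p [ 0.5713 -0.0792  0.0843] F [  1.53  -3.89 -11.66] M [-0.84  -0.405  0.021] gap 0.0282
27.5 t 8.42 p [ 0.5713 -0.0793  0.0843] F [  1.76  -4.73 -11.73] M [-1.124 -0.383  0.01 ] gap 0.0282
lower t 8.75 p [ 0.5714 -0.0792  0.0789] F [  1.58  -5.15 -10.68] M [-1.241 -0.289  0.017] gap 0.0281
lower2 t 9.0 p [ 0.5714 -0.0792  0.0759] F [  0.74  -4.28 -10.8 ] M [-1.243 -0.286 -0.043] gap 0.0283
```

```bash
python3 - <<'E'
from h import *
T=wristT();im=ctrl.read_camera("wrist")[:,:,::-1]
c=ctrl.get_calibration("wrist")
print(proj(press([[-.067*np.cos(a),-.067*np.sin(a),.033] for a in np.radians([-60,0,60])],*Q),c,T)*1.5625)
cv2.imwrite("pics/w2.png",cv2.resize(im,(800,600),interpolation=cv2.INTER_CUBIC))
E
```

```text
[[555.721  335.3425]
 [476.9104 198.9306]
 [301.1382 207.2103]]
```

View pics/w2.png

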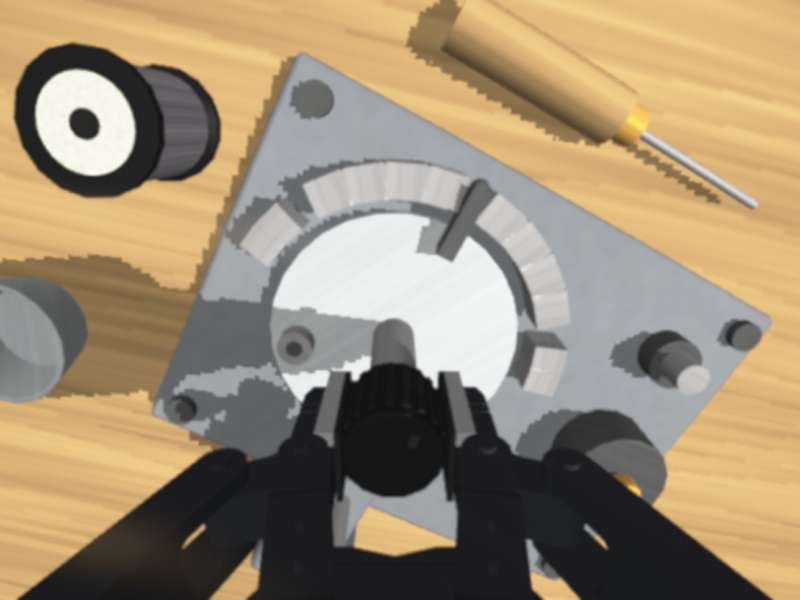

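The tooth lies in the middle notch at (475,200), so I lower it the rest of the way, release, and take a fresh hold.

```bash
python3 - <<'E'
from h import *
at(27.5,.0740,.03);st("home")
ctrl.command_gripper(.05);st("open")
at(27.5,.115);ctrl.pause(.4);st("off")
T=wristT();im=ctrl.read_camera("wrist")[:,:,::-1];cv2.imwrite("pics/w3.png",cv2.resize(im,(800,600),interpolation=cv2.INTER_CUBIC))
E
```

```text
home t 9.3 p [ 0.5714 -0.0791  0.0742] F [ 0.69 -5.32 -8.95] M [-1.222 -0.16   0.015] gap 0.0283
open t 9.64 p [ 0.5725 -0.0763  0.0751] F [ 0.19 -0.76 -0.03] M [ 0.052  0.034 -0.018] gap 0.0501
off t 10.47 p [ 0.5715 -0.0781  0.1145] F [-0.5   0.44 -0.53] M [0.044 0.002 0.035] gap 0.0498
```

View pics/w3.png

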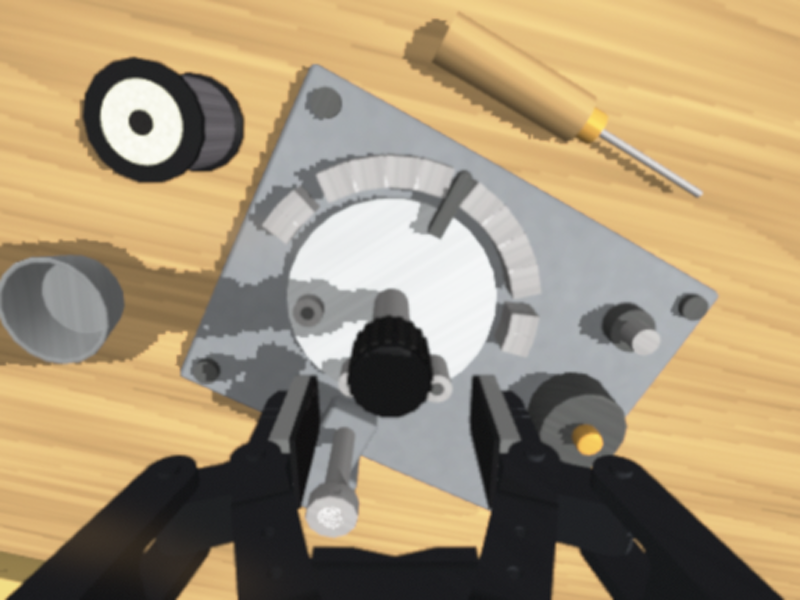

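The turret is down in the middle notch (tooth at (452,205)) with the hand clear. I'll shift the axis by about 1 mm to match the side force seen, then repeat.

```bash
sed -i 's/^Q=.*/Q=np.array([.5725,-.0792,-.2515])/' h.py; python3 - <<'E'
from h import *
at(-40,.115);at(-40,.073)
ctrl.command_gripper(0.02,50);st("grip")
d=-40
while d<-22:
    d+=1;at(d,.073);m=ctrl.current_wrist_torque()[2];print(d,round(m,3))
    if abs(m)>.3: break
st()
E
```

```text
grip t 12.59 p [ 0.5731 -0.0793  0.0741] F [-1.99 -0.13  7.3 ] M [-0.067  0.316  0.024] gap 0.0289
-39 -0.153
-38 -0.607
 t 13.09 p [ 0.5731 -0.0791  0.0741] F [-1.58  0.83  7.3 ] M [ 0.076  0.356 -0.607] gap 0.0288
```

```bash
python3 - <<'E'
from h import *
ctrl.command_gripper(0.02,70)
at(-39,.073);st("back")
at(-39,.0845,.05);st("lift")
for d in (-25,-10,5,14,20.4): at(d,.0845)
st("turned")
at(20.4,.079,.03);st("lower"); at(20.4,.076,.03);st("lower2")
T=wristT();im=ctrl.read_camera("wrist")[:,:,::-1];cv2.imwrite("pics/w4.png",cv2.resize(im,(800,600),interpolation=cv2.INTER_CUBIC))
E
```

```text
back t 13.56 p [ 0.5731 -0.0792  0.0742] F [-1.15 -0.27  7.35] M [-0.001  0.336 -0.215] gap 0.0282
lift t 13.94 p [ 0.5727 -0.0792  0.0842] F [  3.31  -0.61 -10.5 ] M [ 0.073 -0.86  -0.048] gap 0.0286
turned t 15.72 p [ 0.5724 -0.0793  0.0845] F [  3.06   0.46 -11.69] M [ 0.272 -0.807  0.016] gap 0.0281
lower t 16.05 p [ 0.5724 -0.0793  0.0788] F [ 2.74  0.42 -9.64] M [ 0.175 -0.731  0.025] gap 0.028
lower2 t 16.3 p [ 0.5724 -0.0793  0.0759] F [  2.81   0.31 -10.81] M [ 0.149 -0.694  0.003] gap 0.0285
```

View pics/w4.png

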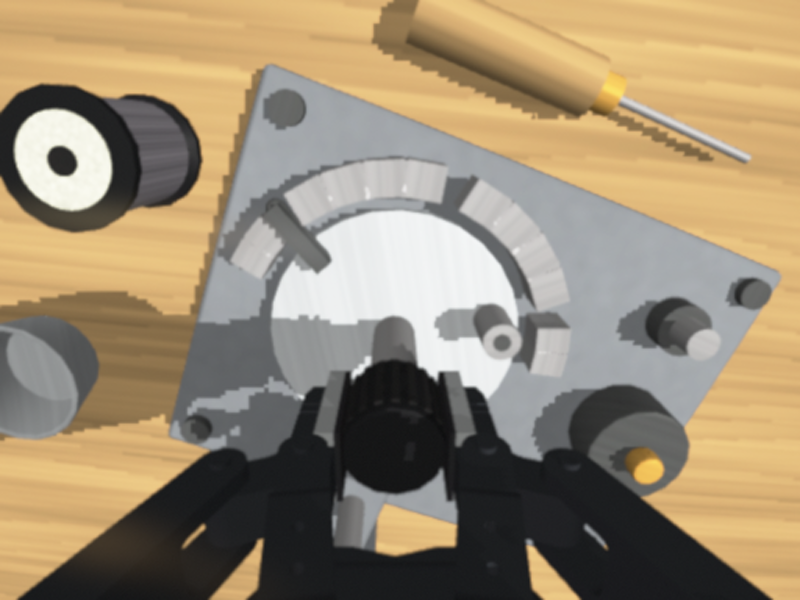

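The tooth is in the last notch (300,235). Release, back off, then push the rod with shut fingers.

```bash
python3 - <<'E'
from h import *
at(20.4,.0740,.03);st("home")
ctrl.command_gripper(.05);at(20.4,.115);ctrl.pause(.4);st("off")
at(20.4,.165)
r=Q[:2]+.042*np.array([np.cos(Q[2]),np.sin(Q[2])]);print(r)
ctrl.command_gripper(0)
go=lambda z,f:ctrl.servo_line([r[0],r[1],z],R(phi(0)),feed=f)
go(.165,.15)
im=ctrl.read_camera("wrist")[:,:,::-1];cv2.imwrite("pics/w5.png",cv2.resize(im,(800,600),interpolation=cv2.INTER_CUBIC))
go(.138,.1);st("near")
for z in (.125,.11,.102): go(z,.05);st(z)
z=.102
while z>.090:
    z-=.001;go(z,.02);F=ctrl.current_force()[2];print(round(z,4),ctrl.current_eef_pos()[2],round(F,2))
    if F>14: break
E
```

```text
home t 16.6 p [ 0.5726 -0.0793  0.0744] F [ 1.83 -0.08 -3.76] M [ 0.085 -0.414  0.029] gap 0.0282
off t 17.77 p [ 0.5722 -0.0791  0.1145] F [-0.52 -0.22 -0.53] M [ 0.062 -0.013 -0.032] gap 0.05
[ 0.6132 -0.0897]
near t 19.76 p [ 0.6125 -0.0896  0.1374] F [-0.26  0.59  1.08] M [-0.012 -0.015 -0.041] gap -0.0002
0.125 t 20.17 p [ 0.6128 -0.0897  0.1247] F [ 0.6  -0.69  0.05] M [-0.004  0.015 -0.046] gap 0.0004
0.11 t 20.62 p [ 0.6128 -0.0897  0.1094] F [-0.17 -0.1   0.3 ] M [-0.004  0.045 -0.061] gap 0.0
0.102 t 20.93 p [ 0.6128 -0.0897  0.1015] F [ 0.29 -0.27 -0.53] M [0.003 0.001 0.05 ] gap -0.0
0.101 0.10094826950835864 -0.83
0.1 0.10004277074151244 0.34
0.099 0.0990035515867336 1.36
0.098 0.09793061840144332 2.02
0.097 0.09689401829170026 1.21
0.096 0.0960153540182262 1.88
0.095 0.09579481468928307 7.21
0.094 0.09558733459608112 12.28
0.093 0.09536292483296639 18.07
```

View pics/w5.png

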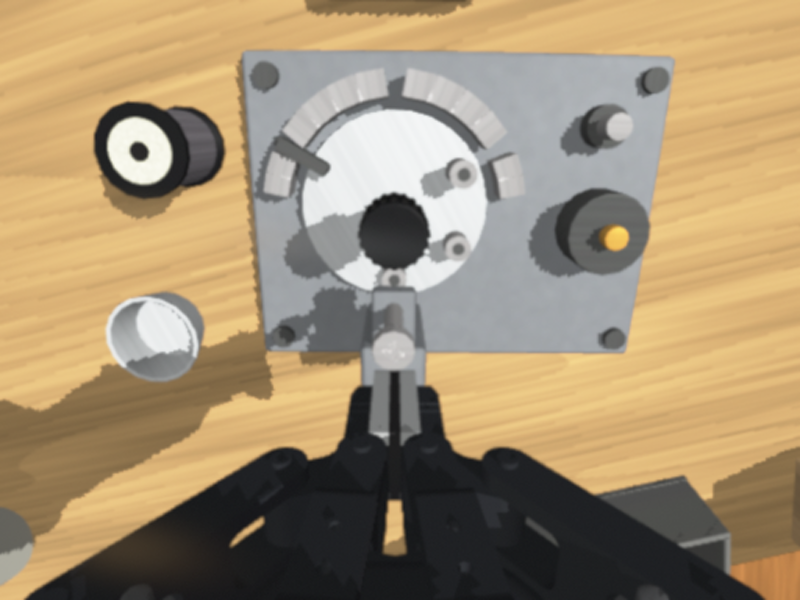

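The wrist picture before pushing shows the tooth in the last notch (300,155) and the rod head straight ahead of the fingertips. Force rose sharply at z = 0.096, which is where the rod should bottom. I'll back off and check.

```bash
python3 - <<'E'
from h import *
r=Q[:2]+.042*np.array([np.cos(Q[2]),np.sin(Q[2])])
ctrl.servo_line([r[0],r[1],.2],feed=.12);st("up")
b=Q[:2]-.05*np.array([np.cos(Q[2]),np.sin(Q[2])])
ctrl.servo_line([b[0],b[1],.2])
c=ctrl.get_calibration("wrist");T=wristT();im=ctrl.read_camera("wrist")[:,:,::-1]
t=np.linspace(0,2*np.pi,60)
k=proj(press([[.042,0,.096],[0,0,.106]],*Q),c,T);print(k)
a=cv2.resize(im,(1536,1152),interpolation=cv2.INTER_CUBIC)
for z,col in((.096,(0,255,0)),(.104,(0,0,255))):
    cv2.polylines(a,[np.int32(proj(press(np.c_[.042+.009*np.cos(t),.009*np.sin(t),0*t+z],*Q),c,T)*24)],True,col,1,cv2.LINE_AA,3)
x,y=(k.mean(0)*3).astype(int);x0=max(0,min(x-400,736));y0=max(0,min(y-300,552))
cv2.imwrite("pics/w6.png",a[y0:y0+600,x0:x0+800]);st()
E
```

```text
up t 24.22 p [ 0.6125 -0.0898  0.1991] F [-0.22 -0.34 -0.84] M [ 0.013  0.008 -0.029] gap -0.0004
[[251.6694 279.4321]
 [251.6433 245.3877]]
 t 25.03 p [ 0.5252 -0.067   0.1999] F [ 1.13 -0.89 -0.82] M [ 0.065 -0.028  0.011] gap -0.0002
```

View pics/w6.png

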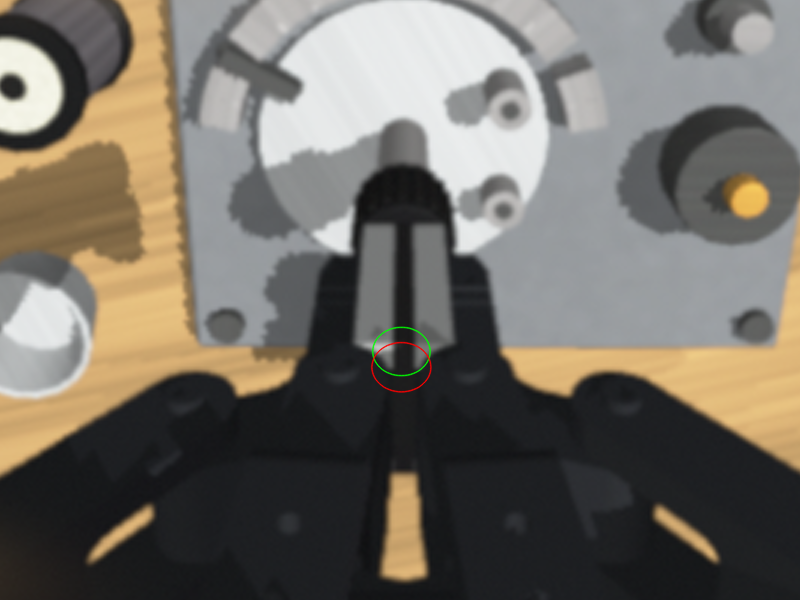

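The turret is still in the last notch, but the fingers hide the rod, so I take one more look from beyond it.

```bash
python3 - <<'E'
from h import *
b=Q[:2]+.085*np.array([np.cos(Q[2]),np.sin(Q[2])])
ctrl.servo_line([b[0],b[1],.2],feed=.2);ctrl.pause(.2)
c=ctrl.get_calibration("wrist");T=wristT();im=ctrl.read_camera("wrist")[:,:,::-1]
t=np.linspace(0,2*np.pi,60)
k=proj(press([[.042,0,.096],[0,0,.106]],*Q),c,T)
a=cv2.resize(im,(2048,1536),interpolation=cv2.INTER_CUBIC)
for x,rr,z,col in((.042,.009,.096,(0,255,0)),(.042,.009,.104,(0,0,255)),(0,.015,.106,(255,255,0))):
    cv2.polylines(a,[np.int32(proj(press(np.c_[x+rr*np.cos(t),rr*np.sin(t),0*t+z],*Q),c,T)*32)],True,col,1,cv2.LINE_AA,3)
x,y=(k.mean(0)*4).astype(int);x0=max(0,min(x-400,1248));y0=max(0,min(y-300,936))
cv2.imwrite("pics/w7.png",a[y0:y0+600,x0:x0+800]);st()
E
```

```text
t 26.11 p [ 0.6543 -0.1003  0.2003] F [-0.68  0.01  0.14] M [-0.021  0.04   0.012] gap -0.0
```

View pics/w7.png

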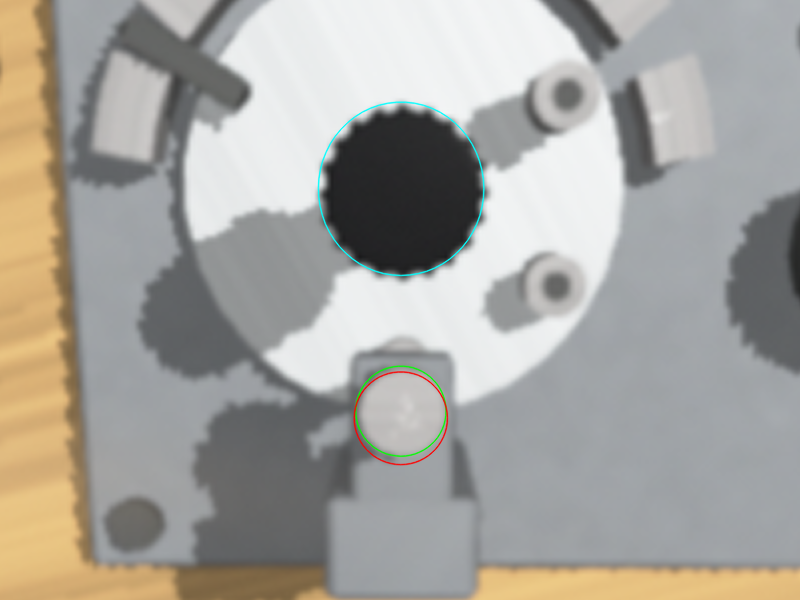

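The rod head at (402,413) lines up with the outline drawn for 96 mm (green). The tooth is in the last notch at (190,60) and nothing is touched, so I hand in.

```bash
python3 -c "
from rig import ctrl
print(ctrl.current_time());ctrl.finish_job()"
```

```text
26.1083
the job is handed in; nothing more can be done
```

The press is set to its deepest stop and the job was handed in at 26.1 s of the 48 s allowed. `finish_job` gives no verdict, so the result below rests on my own checks.

- **Turret:** I turned it to the middle notch, let go and backed off, then took a fresh hold and turned it to the last notch the same way. For each turn I first found where the knob's free play ended from the wrist torque. Pictures show the tooth in the middle notch after the first release, and in the last notch before and after the rod push.
- **Rod:** I pushed it down with shut fingers. It moved with about 2 N, then stopped sharply at a tip height of 96 mm, rising to 18 N. In the last picture its head matches the outline I drew for 96 mm.
- **Bystanders:** I made no contact with them, and the ones in the wrist pictures stood where they were. The mug and ruler were not rechecked.
- **Disagreements:** My first estimate of the knob axis was about 1 mm off. It showed as a 5 N side force on the first turn, and I corrected it before the second. The first check picture of the rod was blocked by the fingers, so I took another. I did not look at the dark ring from the side.

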